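Unlatch the thread case

ROBOT

A 6-joint arm with a two-finger parallel gripper is mounted at the origin on a cart in front of the work surface, level with it; the furniture and walls round the work are solid. World frame = base frame: x ahead of the robot, y to its left, z up, the work surface at z = 0. Lengths are in m, angles in rad, forces in N, time in s.
With the tool pointing down it reaches from about 0.275 to 0.85 m from the base axis. Payload 19 kg.
Tool frame: the origin (TCP) lies on the centre line of the jaws, within the pads' length; the fingertips stand 14 mm ahead of it and the grasp point (between the pads) lies 5 mm behind it (ctrl.nose_length is the distance from the TCP to the fingertips, in m); y points along the fingers, z is the direction in which the jaws open and shut, and the axes are right-handed (so a half turn about y gives the same grasp; the last joint's range is limited). The gripper opens to 85 mm and grips with 20 to 120 N. Pads are 22 mm wide; open, the fingers measure 114 mm over their backs; the gripper's body (76 mm by 85 mm) begins 54 mm behind the grasp point. The pads swing forward as they close: fully open they stand 13 mm farther back than shut.
Start: joints at [1.126, 0.15, 1.437, -0, 1.554, -0.134], TCP at [0.176, 0.547, 0.245] pointing down, gripper open.
Joint ranges: [-2.8, 2.8], [-0.68, 2.1], [0.12, 2.68], [-1.39, 4.53], [0.16, 2.79], [-2.81, 2.81]. Speed limits (rad/s): [1.89, 1.89, 2.22, 3.01, 3.01, 3.01].

INTERFACE

Orientations are given as a rotation vector (axis times angle).
In Python, from cell import telemetry, optics, ctrl gives the robot as it stands.
- The arm moves only by the tool arm_command, never from a script. Its argument "deltas" is a list of rows, each a list of 5 numbers: the shift along the tool's x, y, z in cm, then the turn about the tool's y in degrees, then the finger opening in cm, from 0 to 8.54. A call has 1 to 12 rows; each row shifts and turns the commanded pose from where the row before left it, along the tool's axes as they then stand; what a row does not reach is not made up. A row lasts 1/10 s, in which the tool goes at most 50 mm and 8.59 degrees, less where a joint would pass 70% of its speed; a pose out of reach is approached as far as the arm can. A call is refused whole if a number of a shift passes 5 or a number of a turn 8.59, either way. A call with a gripper value outside its range is refused whole. The fingers move at their own pace and stop on an object; "newtons" is the grip in N (left out, the last holds). Time passes only in rows, so rows that do not move let the fingers close. It gives the time, the measured TCP pose, the force and the opening at its end, in the units of the state.
- telemetry.get_state(): the state, without advancing time (a new reading comes with each control period).
- optics.camera(name): name is "scene" or "top" or "wrist"; returns (picture, depth): 420x560x3 uint8, red, green, blue; 420x560 float32, m along the optical axis (not along the pixel's ray), 0 where there is no reading.
- optics.get_calibration(name): a dict with "fx", "fy", "cx", "cy" (pixels), "eye" and "orientation" of the camera in the world. Camera axes: x right, y down, z forward; pixel columns grow to the right and rows downward; lengths in m; the calibration is good to about 2 mm. A picture is of the moment at which its call begins: read the wrist's pose just before it. get_calibration takes no time and is no camera call; for the wrist camera it gives the pose at the moment of the call.
- ctrl.finish_job(): hands the job in, once; it reports no verdict.
The state is a dict: "time": time; "joint_positions": joint angles; "qd": joint speeds; "joint_efforts": joint torques, N m; "tcp_pos": TCP position; "eef_rot": TCP orientation; "contact_force": force on the tool from outside, world axes, zero at the start; "ft_torque": the same for the moment, N m; "width": finger opening in m.
Only numpy, scipy, OpenCV 4.12 (cv2) and the standard library are available. Lean on these libraries where they do the work, as an engineer would, in place of code of your own. Each camera call takes 0.05 s, during which the arm holds its last target. There are 200 camera calls.

TASK

Two flat cases with clear-windowed doors lie on the worktop; open the one that holds the thread spools: give its latch knob a quarter turn clockwise, until the pointer is at the green dot, and let go so that its door springs ajar. Leave the case of clothes pegs latched, with its knob as it is.

Things in the scene. Friction and masses are not known exactly. Their poses are not given: they have to be found in the camera images.
- spool_grip (a point): Latch knob of the thread case: black bar grip 44 x 14 mm, 26 mm high, on a round skirt 36 mm across, 6 mm high. The point is on the knob's axis, 13 mm below the bar's top, 20 mm above the flat door top (72 mm above the worktop while shut). z: turning axis, up while shut; x: along the bar, white pointer at its -x end; y: across the 14 mm flats. Turns with the knob, rises with the door.
- spool_case: Case of coloured thread spools lying under a clear window: white, 200 (x) x 160 (y) x 72 mm with its grey door, fixed to the worktop. Origin under its centre, +x toward the hinge at the far edge, z up. The knob's axis is on its middle line, 68 mm from the centre toward -x. It stands left or right, turned up to 17 degrees; a like case full of clothes pegs stands beside it.
- spool_knob (a joint): Turn of that knob, rad: 0 with the pointer at the red dot (toward the case's front edge, latched), growing clockwise seen from above to 1.57 with the pointer at the green dot (stop). Friction about 0.04 N m; it stays where it is left. Its cam frees the door at about 1.1 rad. Starts between 0 and 0.15.
- spool_door (a joint): Opening of the thread case's door, rad: 0 shut, 0.45 at its stop. Latched until the cam frees it; then, once the knob is let go and nothing is in the way above, a weak spring (under 1 N at the front edge) lifts the front edge by itself within about two seconds, some 80 mm, and holds it there.
- peg_knob (a joint): Turn of the knob on the other case, the one of clothes pegs, same scale: starts between 0 and 0.15 and shall stay there, latched.

How it is judged:
By the outcome, as a careful person would: the job done as asked, in the order asked, and still so for the second after the job is handed in, with the robot touching nothing.
It also fails if it takes over 32 s, if anything falls off the work surface, if the arm or the gripper's body presses on something with over 40 N, if the wrist force passes 120 N, or if a joint passes its speed limit or range.

## Working session

There is one attempt and no reset: what is moved stays moved. The work goes in short steps, Python scripts to look and compute and a tool call to move; the robot and the scene stay as the last step left them, time stands still between calls to the robot, and variables do not carry over. Pictures are saved under pics/ and viewed, about 8 in all and at most 12, crops included, and the job is handed in when it is done.

Besides the shell and the picture viewer there is one more tool, called after "Emit:" as name(argument=value, ...) on one line, values as JSON. arm_command: Moves the arm, as the interface text tells. Its arguments: {"type":"object","properties":{"deltas":{"type":"array"},"newtons":{"type":"number"}},"required":["deltas"]}

```bash
mkdir -p pics; ls; cat > h.py <<'E'
import numpy as np, cv2
from scipy.spatial.transform import Rotation as R
from cell import telemetry, optics, ctrl
def snap(cam,fn):
    c=optics.get_calibration(cam); p,d=optics.camera(cam)
    cv2.imwrite('pics/'+fn+'.png',p[:,:,::-1]); np.savez('pics/'+fn+'.npz',d=d,**{k:np.array(v) for k,v in c.items()})
def world(fn,u,v,z=None):
    f=np.load('pics/'+fn+'.npz'); o=f['orientation']
    M=o if o.shape==(3,3) else R.from_rotvec(o).as_matrix()
    r=M@np.array([(u-f['cx'])/f['fx'],(v-f['cy'])/f['fy'],1])
    t=f['d'][int(v),int(u)] if z is None else (z-f['eye'][2])/r[2]
    return f['eye']+t*r
E
python3 - <<'E'
from h import *
snap('top','top1')
s=telemetry.get_state();print(s['time'],s['tcp_pos'],s['eef_rot'],s['width'],ctrl.nose_length)
print(R.from_rotvec(s['eef_rot']).as_matrix().round(3)); print(optics.get_calibration('top'))
E
```

```text
pics
0.05 [0.17574802 0.54723915 0.2447084 ] [-1.55813568  0.24424896 -0.24366514] 0.08557135454065119 0.014
[[ 0.952 -0.001  0.306]
 [-0.306 -0.001  0.952]
 [-0.    -1.    -0.001]]
{'fx': 395.2953376706133, 'fy': 395.2953376706133, 'cx': 280.3698969344957, 'cy': 202.73490567017615, 'eye': array([ 0.47683234, -0.01070134,  0.94824675]), 'orientation': array([-2.13997135,  2.19777272, -0.0669979 ])}
```

View pics/top1.png

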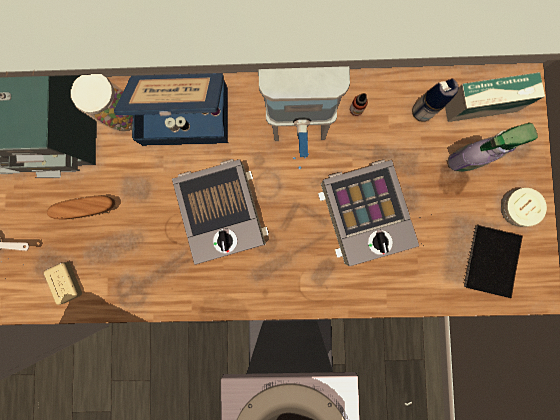

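The thread case is on the right, with its knob near (380,242). The peg case is on the left. I'll enlarge the right case.

```bash
python3 - <<'E'
from h import *
p=cv2.imread('pics/top1.png')[150:275,310:425]
cv2.imwrite('pics/top1c.png',cv2.resize(p,None,fx=4.8,fy=4.8,interpolation=cv2.INTER_CUBIC))
print(world('top1',380,242,.085))
for a in [(320,168),(387,162),(418,246),(347,265)]: print(world('top1',*a,.052))
E
```

```text
[ 0.45757244 -0.2066648   0.085     ]
[ 0.62859487 -0.08550849  0.052     ]
[ 0.63791833 -0.23846076  0.052     ]
[ 0.44578785 -0.29831435  0.052     ]
[ 0.40751319 -0.13833591  0.052     ]
```

View pics/top1c.png

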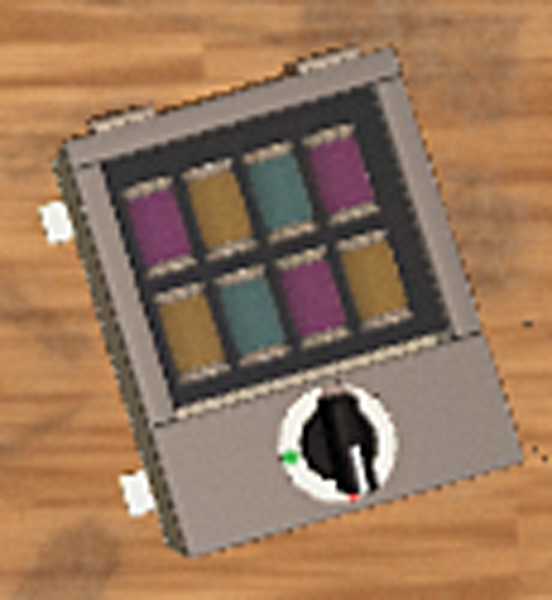

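```bash
python3 - <<'E'
from h import *
f=np.load('pics/top1.npz')
for a in [(395,255),(360,250),(300,290)]: print(a,f['d'][a[1],a[0]],world('top1',*a))
P=[(348.5,265.2),(418.3,245.8),(392.3,160.4),(323.5,180.2)]
W=np.array([world('top1',*a,.052) for a in P]);print(W.round(3))
for i,j in [(0,3),(1,2),(1,0),(2,3)]:
    e=W[j]-W[i];print(np.hypot(*e[:2]),np.degrees(np.arctan2(e[1],e[0])))
r=world('top1',310+338/4.8,150+444/4.8,.058);print('skirt/ring',r)
s=telemetry.get_state();M=R.from_rotvec(s['eef_rot']).as_matrix()
print(M.T@(np.array([r[0],r[1],.245])-s['tcp_pos']))
E
```

```text
(395, 255) 0.93682665 [ 0.42411208 -0.26019865 -0.00136431]
(360, 250) 0.86389554 [ 0.44107032 -0.16462906  0.07514988]
(300, 290) 0.93599784 [ 0.34738467 -0.03288581 -0.00238443]
[[ 0.407 -0.142  0.052]
 [ 0.446 -0.299  0.052]
 [ 0.641 -0.251  0.052]
 [ 0.6   -0.093  0.052]]
0.199412369391554 14.267808260847673
0.20093794904281098 13.92335195383495
0.1621581184998347 103.99876597341253
0.16336611186521913 104.5345352294901
skirt/ring [ 0.45583821 -0.21366624  0.058     ]
[ 4.99367103e-01  3.66533128e-04 -6.38795731e-01]
```

Emit:
arm_command(deltas=[[2.5,0,-3.2,0,6],[2.5,0,-3.2,0,6],[2.5,0,-3.2,0,6],[2.5,0,-3.2,0,6],[2.5,0,-3.2,0,6],[2.5,0,-3.2,0,6],[2.5,0,-3.2,0,6],[2.5,0,-3.2,0,6],[2.5,0,-3.2,0,6],[2.5,0,-3.2,0,6],[2.5,0,-3.2,0,6],[2.5,0,-3.2,0,6]])

```text
time: 1.25
tcp_pos: [0.344, 0.0885, 0.2452]
eef_rot: [-1.557, 0.244, -0.244]
contact_force: [0.7, 0.4, 0.1]
width: 0.0599
```

Emit:
arm_command(deltas=[[2.5,0,-3.2,0,6],[2.5,0,-3.2,0,6],[2.5,0,-3.2,0,6],[2.5,0,-3.2,0,6],[2.5,0,-3.2,0,6],[2.5,0,-3.2,0,6],[0,0,0,-8,6],[0,0,0,-8,6],[0,0,0,-8,6],[0,0,0,-8,6],[0,0,0,0,6]])

```text
time: 2.35
tcp_pos: [0.428, -0.1386, 0.245]
eef_rot: [-1.561, -0.196, 0.197]
contact_force: [0.4, 0.5, 0.3]
width: 0.0601
```

```bash
python3 - <<'E'
from h import *
s=telemetry.get_state();print(s);M=R.from_rotvec(s['eef_rot']).as_matrix();print(M.round(3))
snap('wrist','w1')
p=cv2.imread('pics/w1.png');cv2.imwrite('pics/w1b.png',cv2.resize(p,(800,600)))
E
```

```text
{'time': 2.35, 'joint_positions': array([-4.84599653e-01, -1.13915453e-01,  1.70698177e+00, -4.60960574e-05,
        1.54920271e+00, -2.30582058e+00]), 'qd': array([-1.81225883e-04, -1.49663581e-03,  2.50012005e-04,  8.39270251e-04,
       -2.44355144e-04,  1.82286794e-01]), 'joint_efforts': array([-1.03096187e-01, -4.62655914e+01, -5.71136141e+01, -3.33952812e-03,
        1.97455025e-03, -4.46727544e+00]), 'tcp_pos': array([ 0.42801019, -0.13855788,  0.24499792]), 'eef_rot': array([-1.56149123, -0.19612442,  0.19703874]), 'contact_force': array([0.44214283, 0.46535543, 0.2501378 ]), 'ft_torque': array([ 0.02054299,  0.00519957, -0.00640416]), 'width': 0.06010775893907796}
[[ 0.969 -0.001 -0.248]
 [ 0.248  0.     0.969]
 [-0.001 -1.     0.   ]]
```

View pics/w1b.png

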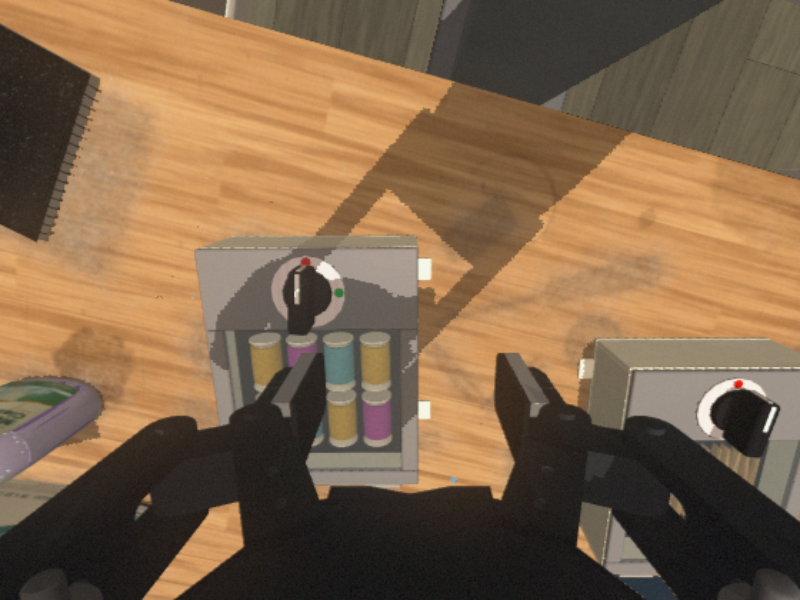

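```bash
python3 - <<'E'
from h import *
k=.7
for n,a,z in [('ring',(308,291),.072),('red',(305.5,262),.072),('green',(339,293),.072),('fl',(418,247),.072),('fr',(196,250),.072),('ptrtip',(297,275),.098),('door',(230,300),None),('knobtop',(310,290),None),('bartop',(300,310),None)]:
    print(n,world('w1',a[0]*k,a[1]*k,z).round(4))
# top cam with z=.072
P=[(348.5,265.2),(418.3,245.8),(392.3,160.4),(323.5,180.2)]
W=np.array([world('top1',*a,.072) for a in P]);c=W.mean(0);t=np.radians(14.2)
print('c',c,'knob',c[:2]-.068*np.array([np.cos(t),np.sin(t)]))
for i,j in [(0,3),(1,2),(1,0),(2,3)]: print(np.linalg.norm(W[j]-W[i]))
p=cv2.imread('pics/w1.png')[155:245,160:280]
cv2.imwrite('pics/w1c.png',cv2.resize(p,None,fx=6,fy=6,interpolation=cv2.INTER_CUBIC))
E
```

```text
ring [ 0.4574 -0.2077  0.072 ]
red [ 0.4367 -0.2135  0.072 ]
green [ 0.4533 -0.1855  0.072 ]
fl [ 0.4062 -0.1381  0.072 ]
fr [ 0.4475 -0.2906  0.072 ]
ptrtip [ 0.4403 -0.2123  0.098 ]
door [ 0.4775 -0.2612  0.0742]
knobtop [ 0.4485 -0.2022  0.0971]
bartop [ 0.461  -0.2047  0.1051]
c [ 0.52263117 -0.19182547  0.072     ] knob [ 0.45670888 -0.20850637]
0.19496242588580057
0.1964539617950253
0.15853951415485215
0.15972055080612868
```

View pics/w1c.png

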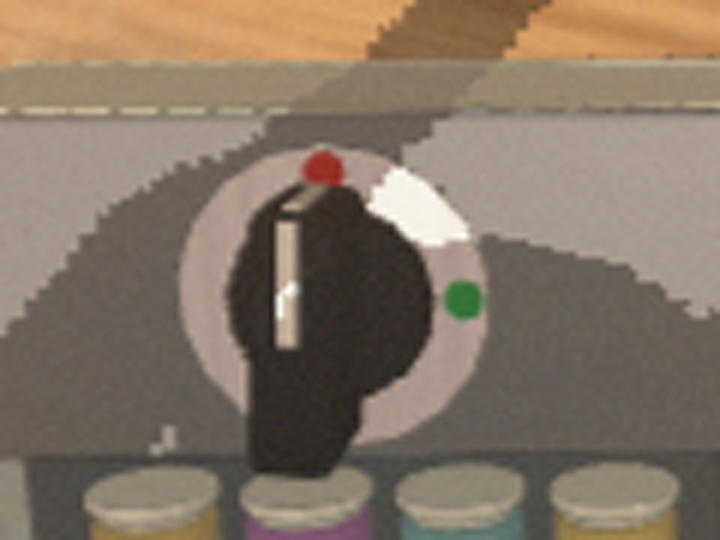

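The ring plane matches the door top at 0.072. The bar is parallel to the tool x axis, the knob is at about 0, and its axis is near (0.457, -0.208).

Emit:
arm_command(deltas=[[0.3,0,-2.5,0,5],[0.4,0,-2.5,0,5],[0.4,0,-2.4,0,5],[0,3,0,0,5],[0,3,0,0,5],[0,3,0,0,5],[0,0,0,0,5],[0,0,0,0,5]])

```text
time: 3.2
tcp_pos: [0.457, -0.2077, 0.156]
eef_rot: [-1.562, -0.192, 0.193]
contact_force: [0.3, 0.3, 0.9]
width: 0.05
```

```bash
python3 - <<'E'
from h import *
s=telemetry.get_state();print(s['tcp_pos'],R.from_rotvec(s['eef_rot']).as_matrix().round(3))
snap('wrist','w2')
p=cv2.imread('pics/w2.png');cv2.imwrite('pics/w2b.png',cv2.resize(p,(800,600)))
E
```

```text
[ 0.45703347 -0.20765208  0.15602537] [[ 0.97  -0.    -0.243]
 [ 0.243  0.     0.97 ]
 [-0.    -1.     0.   ]]
```

View pics/w2b.png

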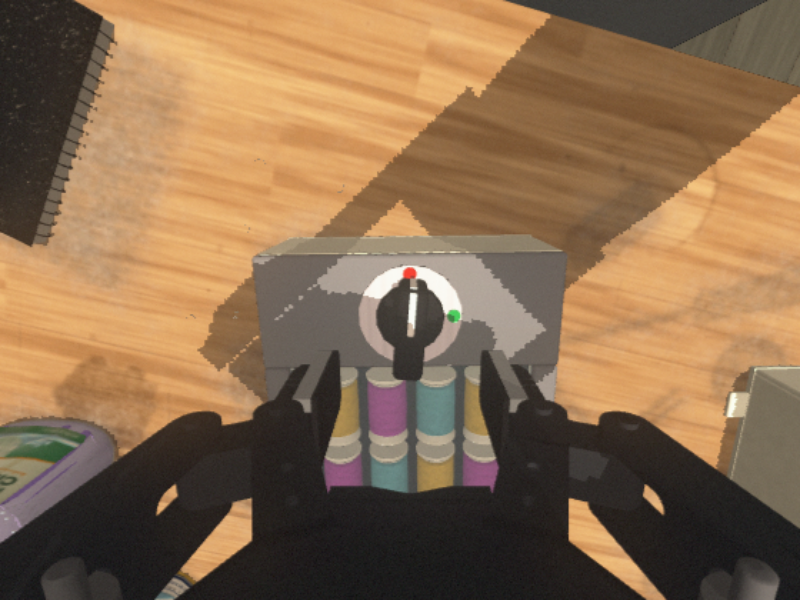

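Ring centre is at (410,313) and the jaw midline at column 409, so it is centred. The bar is rotated about 2° clockwise. I'll descend and grip.

Emit:
arm_command(deltas=[[0,2,0,2,5],[0,2,0,0,5],[0,1.5,0,0,5],[0,0.5,0,0,5],[0,0,0,0,2.5],[0,0,0,0,1],[0,0,0,0,0.8],[0,0,0,0,0.8],[0,0,0,0,0.8],[0,0,0,0,0.8],[0,0,0,0,0.8]], newtons=40)

```text
time: 4.35
tcp_pos: [0.4571, -0.2077, 0.0957]
eef_rot: [-1.565, -0.167, 0.167]
contact_force: [-0.2, 1.8, 5.1]
width: 0.013
```

Emit:
arm_command(deltas=[[0,0,0,5,0.8],[0,0,0,8,0.8],[0,0,0,8,0.8],[0,0,0,8,0.8],[0,0,0,8,0.8],[0,0,0,8,0.8],[0,0,0,8,0.8],[0,0,0,8,0.8],[0,0,0,8,0.8],[0,0,0,8,0.8],[0,0,0,6,0.8],[0,0,0,0,0.8]])

```text
time: 5.55
tcp_pos: [0.4575, -0.207, 0.0955]
eef_rot: [-1.346, 0.962, -0.962]
contact_force: [4.0, 10.1, 5.3]
width: 0.0132
```

```bash
python3 - <<'E'
from h import *
s=telemetry.get_state();M=R.from_rotvec(s['eef_rot']).as_matrix()
print(s['time'],s['tcp_pos'],np.degrees(np.arctan2(M[1,0],M[0,0])),s['contact_force'],s['ft_torque'],s['width'],s['joint_positions'])
E
```

```text
5.55 [ 0.457456   -0.20698948  0.09553271] -71.038873608959 [ 4.01612542 10.1197338   5.30614669] [ 1.43470475 -0.67327881 -0.07917215] 0.013213508127627838 [-5.79364474e-01  1.00872865e-01  1.80706525e+00  1.52033737e-03
  1.23337345e+00 -9.10801246e-01]
```

Emit:
arm_command(deltas=[[0,0,0,3,0.8],[0,0,0,3,0.8],[0,0,0,2,0.8],[0,0,0,0,0.8],[0,0,0,0,0.8]])

```text
time: 6.05
tcp_pos: [0.4575, -0.2069, 0.0956]
eef_rot: [-1.294, 1.063, -1.063]
contact_force: [4.0, 10.9, 6.0]
width: 0.0133
```

```bash
python3 - <<'E'
from h import *
s=telemetry.get_state();M=R.from_rotvec(s['eef_rot']).as_matrix()
print(s['time'],s['tcp_pos'],np.degrees(np.arctan2(M[1,0],M[0,0])),s['contact_force'],s['ft_torque'],s['width'])
E
```

```text
6.05 [ 0.45751372 -0.20687061  0.09557638] -78.74055739574413 [ 3.9817501  10.89840549  6.00432476] [ 1.74014258 -0.79599905  1.21309611] 0.013303222472552412
```

Torque at the stop rose to 1.2 N m. I'll release and retreat straight up.

Emit:
arm_command(deltas=[[0,0,0,0,4],[0,-0.3,0,0,4],[0,-1.5,0,0,4],[0,-4,0,0,4],[0,-4.5,0,0,4],[0,-4.5,0,0,4],[0,-4.5,0,0,4],[0,-3,0,0,4],[0,0,0,0,4],[0,0,0,0,4],[0,0,0,0,4],[0,0,0,0,4]])

```text
time: 7.25
tcp_pos: [0.4567, -0.2076, 0.3172]
eef_rot: [-1.296, 1.066, -1.063]
contact_force: [0.1, -0.8, -1.4]
width: 0.0402
```

Emit:
arm_command(deltas=[[0,0,0,0,4],[0,0,0,0,4],[0,0,0,0,4],[0,0,0,0,4],[0,0,0,0,4],[0,0,0,0,4],[0,0,0,0,4],[0,0,0,0,4],[0,0,0,0,4],[0,0,0,0,4],[0,0,0,0,4],[0,0,0,0,4]])

```text
time: 8.45
tcp_pos: [0.457, -0.2077, 0.3183]
eef_rot: [-1.295, 1.064, -1.064]
contact_force: [0.4, 0.3, -0.0]
width: 0.0397
```

```bash
python3 - <<'E'
from h import *
snap('wrist','w3');snap('scene','s3')
a=cv2.imread('pics/w3.png');b=cv2.imread('pics/s3.png')
cv2.imwrite('pics/w3s3.png',cv2.resize(np.hstack([a,b]),(800,300)))
E
```

```text
(no output)
```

View pics/w3s3.png

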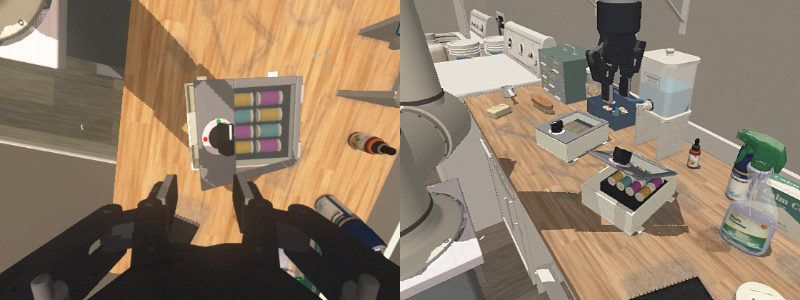

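The door is ajar. I'll wait a little, then check the pointer and the door height, and look at both knobs close up.

Emit:
arm_command(deltas=[[0,-3,0,0,4],[0,0,0,0,4],[0,0,0,0,4],[0,0,0,0,4],[0,0,0,0,4],[0,0,0,0,4],[0,0,0,0,4],[0,0,0,0,4],[0,0,0,0,4],[0,0,0,0,4]])

```text
time: 9.55
tcp_pos: [0.457, -0.2076, 0.3484]
eef_rot: [-1.295, 1.064, -1.064]
contact_force: [-1.1, -0.5, -0.2]
width: 0.0401
```

```bash
python3 - <<'E'
from h import *
snap('wrist','w4');snap('top','t4');snap('scene','s4')
rs=lambda p:cv2.resize(p,(390,300),interpolation=cv2.INTER_CUBIC)
a=cv2.imread('pics/w4.png')[90:280,230:440];b=cv2.imread('pics/top1.png')[210:270,190:268];c=cv2.imread('pics/t4.png')[210:270,190:268];d=cv2.imread('pics/s4.png')[140:340,180:440]
cv2.imwrite('pics/chk.png',np.vstack([np.hstack([rs(a),rs(d)]),np.hstack([rs(b),rs(c)])]))
f=np.load('pics/w4.npz')['d'];f0=np.load('pics/w3.npz')['d'];print(np.nanmin(f[120:260,260:320]),np.nanmin(f0[120:260,260:320]))
print(world('w4',285,120),telemetry.get_state()['tcp_pos'])
E
```

```text
0.0 0.0
[ 0.44090689 -0.13693763  0.14994229] [ 0.45695489 -0.20761312  0.34833852]
```

View pics/chk.png

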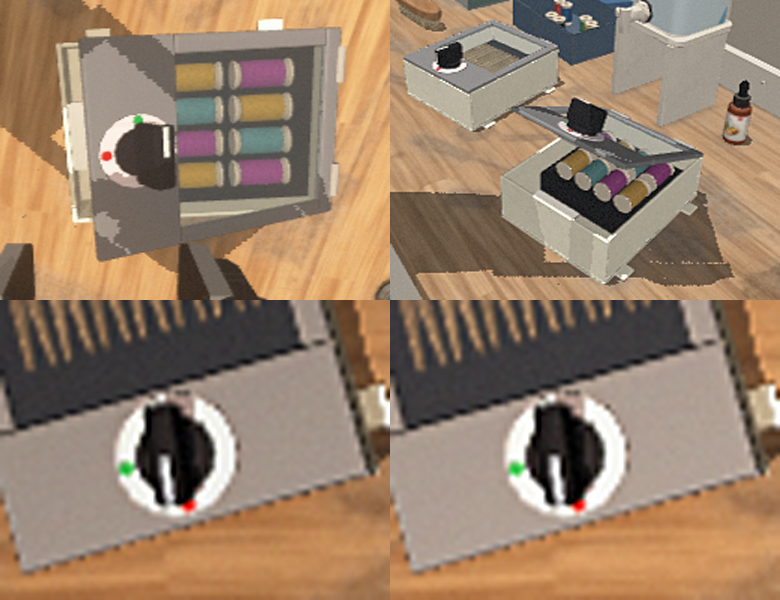

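The door edge is at about z 0.15, roughly 78 mm up. The bar's pointer end is toward the green dot, and the peg knob looks the same before and after.

```bash
python3 -c "
from cell import ctrl;print(ctrl.finish_job())"
```

```text
the job is handed in; nothing more can be done
None
```

The thread-spool case, on the right, is open, and I handed the job in at about 9.7 s on the robot clock (limit 32 s). I gripped its knob, turned it clockwise until the torque rose to about 1.2 N m at the stop, let go, and lifted straight up clear.

- **Knob:** the last picture shows the pointer end of the bar toward the green dot. I judged this by eye and did not measure the angle.
- **Door:** it sprang ajar by itself. Its front part reads z ≈ 0.15 m, about 78 mm above where it lay shut.
- **Peg case:** still latched, and its knob looks the same in the before and after pictures.
- **Robot:** the gripper is about 0.2 m above the raised door, with a contact force near zero. The highest wrist force in the readings was about 13 N.

One check gave nothing: a nearest-depth reading over the door returned 0 (no reading). The door height comes from a single depth pixel and from the pictures.

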